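# Roll a battery cell onto the tape line

### The arm

A 7-joint arm with a two-finger parallel gripper is mounted at the origin on the work surface. World frame = base frame: x ahead of the robot, y to its left, z up, the work surface at z = 0. Lengths are in m, angles in rad, forces in N, time in s.
With the tool pointing down it reaches from about 0.4 to 0.85 m from the base axis. Payload 10.4 kg.
Tool frame: the origin (TCP) lies on the centre line of the jaws, within the pads' length; the fingertips stand r.tip_extent ahead of it and the grasp point (between the pads) lies 3 mm ahead of it (r.tip_extent is the distance from the TCP to the fingertips, in m); z points along the fingers, y is the direction in which the jaws open and shut (so a half turn about z gives the same grasp; the last joint's range is limited). The gripper opens to 87 mm and grips with 3 to 60 N. Pads are 19 mm wide; open, the fingers measure 117 mm over their backs; the gripper's body (75 mm by 190 mm) begins 51 mm behind the grasp point.
Start: joints at [-1.362, 0.332, -0.065, 1.46, 0.022, 1.35, -0.088], TCP at [0.144, 0.608, 0.245] pointing down, gripper open.
Joint ranges: [-2.6, 2.6], [-0.5, 2.12], [-1.47, 1.34], [0.16, 2.42], [-1.27, 4.41], [0.06, 2.06], [-2.6, 2.6]. Speed limits (rad/s): [2.22, 2.22, 2.79, 2.79, 3.14, 3.14, 3.14].

### API

Orientations are given as a unit quaternion [x, y, z, w].
In Python, from bench import r gives the robot as it stands. The module is installed in compiled form; this text tells all that it offers.
- The arm moves only by the shell command python3 -m jog 'ROWS' [FORCE]. ROWS is JSON, a list of rows, each a list of 5 numbers: the shift along the tool's x, y, z in cm, then the turn about the tool's z in rad, then the closure, from 0 (fully open) to 1 (shut). A call has exactly 10 rows; each row shifts and turns the pose as measured when the row begins, along the tool's axes as they then stand; what a row does not reach is not made up. A row lasts 1/10 s, in which the tool goes at most 50 mm and 8.59 degrees, less where a joint would pass 70% of its speed; a pose out of reach is approached as far as the arm can. A call with a gripper value outside its range is refused whole. The fingers move at their own pace and stop on an object; FORCE is the grip in N (left out, the last holds). Time passes only in rows, so rows that do not move let the fingers close, or fill a call up. It gives the time, the measured TCP pose, the force and the opening at its end, in the units of the state.
- r.read_state(): the state, without advancing time (a new reading comes with each control period).
- r.camera(name): name is "scene" or "top"; returns a dict with "pixels" (400x640x3 uint8, red, green, blue), "fx", "fy", "cx", "cy" (pixels), "camera_from_world" (4x4, takes a point from world to camera coordinates). Camera axes: x right, y up, looking along -z (the intrinsics and any distortion apply to the point x, -y, -z); pixel columns grow to the right and rows downward; lengths in m; the calibration is good to about 2 mm. A picture is of the moment at which its call begins. There is no depth.
- r.close_job(): hands the job in, once; it reports no verdict.
The state is a dict: "time": time; "joint_positions": joint angles; "joint_vel": joint speeds; "joint_torque": joint torques, N m; "ee_pos": TCP position; "eef_rot": TCP orientation; "ft_force": force on the tool from outside, world axes, zero at the start; "torque": the same for the moment, N m; "width": finger opening in m.
Only numpy, scipy, OpenCV 4.12 (cv2) and the standard library are available. Lean on these libraries where they do the work, as an engineer would, in place of code of your own. Each camera call takes 0.05 s, during which the arm holds its last target. There are 200 camera calls.

### The job

On the sorting board, push sideways on top of the green battery cell that lies beside the high blue stop, so that it rolls (it must turn over, not just be dragged) until it lies at rest along the yellow tape line, its axis right above the tape and parallel to it. Do not pick the cell up, stand it on end or take it off the board, and leave the standing cell, the cup, the bottle and the stack of packs where they are.

Things in the scene. Friction and masses are not known exactly. Their poses are not given: they have to be found in the camera images.
- board: Fixed grey sorting board, 240 mm (its x) by 270 mm (its y), with a level speckled grey mat, top face 10 mm above the table. Origin: centre of its underside, on the table; z up. The cell is to roll along its +x; the mat brakes it, so a slowly rolled cell stays where let go. A low blue lip, top 20 mm above the table, lines the +x edge (x 104 to 120 mm); y edges are open.
- stop (a point): Middle of the top face of the high blue stop bar along the board's -x edge: 16 mm thick (board x -120 to -104 mm), 270 mm long, its top 32 mm above the table. The cell starts parallel to it, within about 4 degrees, 3 to 8 mm clear of it: no finger fits between. Axes as the board's.
- line: Yellow tape line stuck flat on the mat (0.6 mm thick, no obstacle), 12 mm wide (its x) and 130 mm long (its y), parallel to the stop bar. Origin: its middle, on the mat's surface; its axes are parallel to the board's. It lies 45 to 120 mm along the board's +x from the cell's first place.
- cell: The cell to roll: rigid cylinder, 32 mm diameter, 70 mm long, about 140 g, green with a white ring, lying on the mat. Origin: mid-length on its axis, 16 mm above the mat; y runs along it, x and z turn as it rolls (z up at first). Friction 0.5 or more on mat and fingers: a fingertip pressed lightly on its top and moved sideways rolls it without slip, the cell going half as far as the tip.
- spare: Bystander: an equal green cell, 32 mm in diameter, 70 mm tall, standing loose on the mat near one of the board's y edges. Origin: centre of its underside.
- cup: Bystander: small white cup, 44 mm across, 50 mm tall, standing loose on the mat near the other y edge. Origin: centre of its underside.
- bottle: Bystander: clear bottle, 64 mm across, 170 mm tall, standing on the table to the right of the board. Origin: centre of its underside.
- packs: Bystander: loose stack of three silver battery packs, 96 by 150 mm, 30 mm high, on the table to the left of the board. Origin: centre of its underside.
Mind the look-alikes: they are no part of the job. What is shaped like the cell but black, purple or red is not meant.

How it is judged:
By the outcome, as a careful person would: the job done as asked, in the order asked, and still so for the second after the job is handed in, with the robot touching nothing.
It also fails if it takes over 61 s, if anything falls off the work surface, if the arm or the gripper's body presses on something with over 40 N, if the wrist force passes 120 N, or if a joint passes its speed limit or range.

## Working session

There is one attempt and no reset: what is moved stays moved. The work goes in short steps, Python scripts to look and compute and a shell command to move; the robot and the scene stay as the last step left them, time stands still between calls to the robot, and variables do not carry over. Pictures are saved under pics/ and viewed, about 8 in all and at most 12, crops included, and the job is handed in when it is done.

```bash
mkdir -p pics; python3 - <<'E'
from bench import r
import cv2,numpy as np
for n in("top","scene"):
    c=r.camera(n); cv2.imwrite(f"pics/{n}0.png",c["pixels"][:,:,::-1])
    print(n,{k:v for k,v in c.items() if k not in("pixels",)})
print(r.read_state(), r.tip_extent)
E
```

```text
top {'fx': 427.9955351969486, 'fy': 427.9955351969486, 'cx': 321.95794961522665, 'cy': 202.0700100357864, 'camera_from_world': array([[-0.02868076, -0.99954395,  0.00944995,  0.03391187],
       [ 0.99835767, -0.02817513,  0.04988108, -0.48140618],
       [-0.04959207,  0.01086506,  0.99871046, -1.09646357],
       [ 0.        ,  0.        ,  0.        ,  1.        ]])}
scene {'fx': 380.5912999449609, 'fy': 380.5912999449609, 'cx': 317.3424898610392, 'cy': 202.0645363839788, 'camera_from_world': array([[ 0.22820334,  0.97346631,  0.01692835, -0.14212787],
       [-0.5295581 ,  0.10951301,  0.84117485,  0.21698885],
       [ 0.8170015 , -0.20092346,  0.5404982 , -1.50069429],
       [ 0.        ,  0.        ,  0.        ,  1.        ]])}
{'time': 0.1, 'joint_positions': array([-1.36162435,  0.3328139 , -0.06471513,  1.4608329 ,  0.02160613,
        1.34991362, -0.08849609]), 'joint_vel': array([ 1.08935764e-04, -4.28435576e-04,  4.87534590e-04, -2.96706035e-03,
        5.45361206e-05, -1.67231057e-04, -7.93408081e-04]), 'joint_torque': array([ 1.04499675e-03, -6.24541283e+01,  2.41546507e-02, -3.90708983e+01,
       -6.14136388e-02,  3.67200002e-02,  9.15445162e-05]), 'ee_pos': array([0.14348724, 0.60798404, 0.24384193]), 'eef_rot': array([ 1.15607753e-01,  9.93294741e-01, -6.34434959e-04, -4.45842746e-05]), 'ft_force': array([ 0.12605438, -0.74262703, -0.6981042 ]), 'torque': array([0.0032565 , 0.02076635, 0.01963416]), 'width': 0.08721073246606852} 0.022
```

View pics/top0.png

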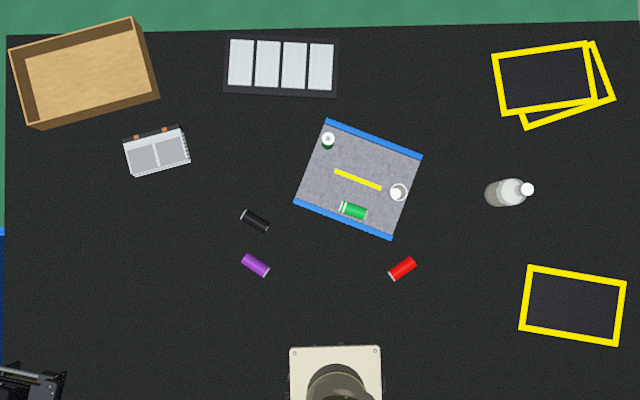

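View pics/scene0.png

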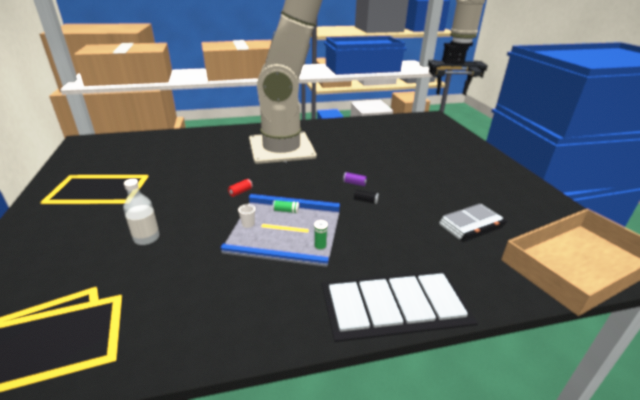

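Two green cells fit the name: the lying one at top (353,210), and the standing one at (328,140), which is the spare. The lying one touches on the lower, robot-side blue bar, so it fits. Black (255,220), purple (255,265) and red (402,268) are look-alikes. I'll confirm with an enlarged crop and measure.

```bash
cat > h.py <<'E'
from bench import r
import cv2,numpy as np
def cam(n="top"): return r.camera(n)
def back(c,uv,z):
    T=c["camera_from_world"];R=T[:3,:3];o=-R.T@T[:3,3]
    uv=np.atleast_2d(uv).astype(float)
    d=np.c_[(uv[:,0]-c["cx"])/c["fx"],-(uv[:,1]-c["cy"])/c["fy"],-np.ones(len(uv))]@R
    return (o+d*((z-o[2])/d[:,2])[:,None])[:,:2]
def proj(c,p):
    T=c["camera_from_world"];q=np.atleast_2d(p)@T[:3,:3].T+T[:3,3]
    return np.c_[c["cx"]+c["fx"]*q[:,0]/-q[:,2],c["cy"]-c["fy"]*q[:,1]/-q[:,2]]
def masks(c):
    h=cv2.cvtColor(c["pixels"],cv2.COLOR_RGB2HSV)
    f=lambda a,b:cv2.inRange(h,a,b)
    return dict(green=f((50,110,50),(80,255,255)),yellow=f((22,120,120),(35,255,255)),blue=f((100,130,80),(115,255,255)))
def comps(m,box,amin=30):
    x0,y0,x1,y1=box; k=np.zeros_like(m);k[y0:y1,x0:x1]=m[y0:y1,x0:x1]
    n,l,s,_=cv2.connectedComponentsWithStats(k)
    return [np.argwhere(l==i)[:,::-1] for i in range(1,n) if s[i,4]>=amin]
def line(c,px,z):
    p=back(c,px,z); (cx,cy),(w,h),a=cv2.minAreaRect((p*1000).astype(np.float32))
    m=p.mean(0);u,s,v=np.linalg.svd(p-m,full_matrices=False); d=v[0]*np.sign(v[0][1])
    t=(p-m)@d; e=(p-m)@v[1]
    return m+d*(t.max()+t.min())/2,d,np.ptp(t),np.ptp(e)
E
python3 - <<'E'
from h import *
c=cam();B=(280,105,440,250)
M=masks(c)
for k,z in(("green",.026),("yellow",.0106),("blue",.026)):
    for px in comps(M[k],B):
        ctr,d,L,W=line(c,px,z); print(k,px.mean(0).round(1),len(px),ctr.round(4),"axis deg",np.degrees(np.arctan2(d[1],d[0])).round(2),round(L*1e3,1),round(W*1e3,1))
p=c["pixels"][105:250,280:440,::-1]; cv2.imwrite("pics/crop.png",cv2.resize(p,None,fx=4.5,fy=4,interpolation=cv2.INTER_CUBIC))
E
```

```text
green [326.6 146.1] 31 [0.6252 0.0042] axis deg 78.64 26.2 11.5
green [355.  210.8] 237 [ 0.4566 -0.0634] axis deg 68.54 52.1 29.5
yellow [357.2 178.9] 206 [ 0.5397 -0.0736] axis deg 66.96 128.4 10.9
blue [373.4 138.4] 729 [ 0.6421 -0.1169] axis deg 67.05 269.9 18.3
blue [342.5 219.1] 698 [ 0.4366 -0.0303] axis deg 67.04 272.9 17.6
```

View pics/crop.png

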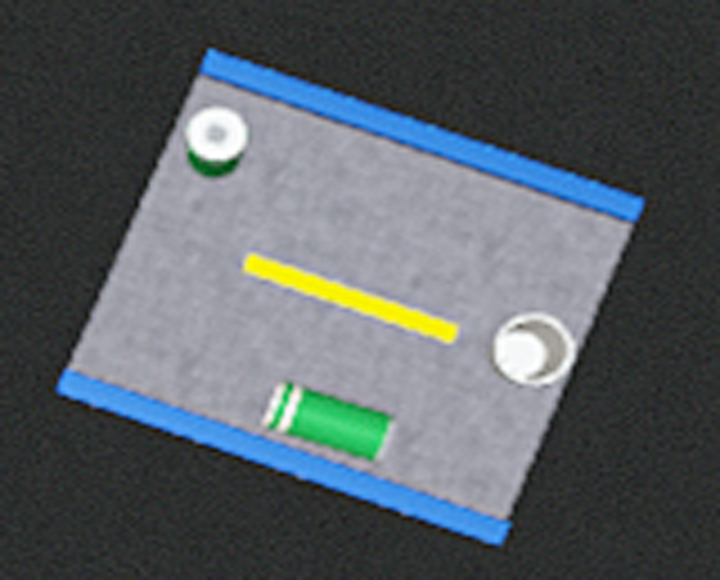

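The crop confirms it: a green cell with a white ring at its left end, lying at crop (330,420) beside the lower (robot-side) stop. The tape runs (245,262)–(458,333), the spare stands at (217,140) and the cup at (533,350). Next I'll take sub-pixel measurements in board axes.

```bash
cat >> h.py <<'E'
YAW=np.radians(67.03-90); XB=np.array([np.cos(YAW),np.sin(YAW)]); YB=np.array([-XB[1],XB[0]]); LINE=np.array([0.5397,-0.0736])
def soft(c,kind,box,z):
    x0,y0,x1,y1=box; im=c["pixels"].astype(float); R,G,B=im[...,0],im[...,1],im[...,2]
    w=(G-np.maximum(R,B)) if kind=="green" else (np.minimum(R,G)-B)
    w=np.clip(w,0,None)/np.maximum(im.max(2),40); w[w<.12]=0
    v,u=np.mgrid[y0:y1,x0:x1]; w=w[y0:y1,x0:x1].ravel(); p=back(c,np.c_[u.ravel(),v.ravel()],z)
    m=w@p/w.sum(); C=(p-m).T@((p-m)*w[:,None])/w.sum(); e,V=np.linalg.eigh(C); d=V[:,1]*np.sign(V[1,1])
    return m,np.degrees(np.arctan2(d[1],d[0])),np.sqrt(12*e)
def tob(p): return np.array([(p-LINE)@XB,(p-LINE)@YB])*1000
E
python3 - <<'E'
from h import *
c=cam()
m,a,s=soft(c,"yellow",(325,160,390,197),.0106);print("line",m.round(4),a,s, tob(m))
m,a,s=soft(c,"green",(335,197,375,225),.026);print("cell green",m.round(4),a,s,"rel line mm",tob(m))
# along-axis profile of brightness on the axis
d=np.array([np.cos(np.radians(a)),np.sin(np.radians(a))])
t=np.arange(-45,56,2.5)/1000; q=proj(c,np.c_[m+t[:,None]*d,np.full(len(t),.03)]).astype(np.float32)
v=cv2.remap(c["pixels"],q[None,:,0],q[None,:,1],cv2.INTER_LINEAR)[0]
for i,j in zip(t,v):print(round(i*1e3,1),j.tolist(),end="; ")
E
```

```text
line [ 0.5395 -0.0736] 66.92614690546223 [0.01169798 0.12954619] [-0.15324788 -0.09933671]
cell green [ 0.4579 -0.0609] 68.8634885063914 [0.03152816 0.05998398] rel line mm [-80.25391539 -20.23195916]
-45.0 [154, 156, 165]; -42.5 [145, 145, 157]; -40.0 [148, 149, 159]; -37.5 [157, 156, 168]; -35.0 [163, 163, 174]; -32.5 [186, 183, 195]; -30.0 [173, 206, 185]; -27.5 [89, 215, 136]; -25.0 [65, 217, 120]; -22.5 [70, 216, 123]; -20.0 [74, 217, 128]; -17.5 [74, 215, 127]; -15.0 [72, 215, 125]; -12.5 [70, 216, 124]; -10.0 [71, 215, 126]; -7.5 [72, 216, 126]; -5.0 [76, 217, 126]; -2.5 [71, 216, 128]; 0.0 [73, 215, 126]; 2.5 [76, 217, 129]; 5.0 [71, 216, 125]; 7.5 [71, 216, 125]; 10.0 [78, 218, 128]; 12.5 [74, 216, 125]; 15.0 [68, 215, 123]; 17.5 [73, 216, 126]; 20.0 [66, 215, 120]; 22.5 [76, 216, 127]; 25.0 [214, 234, 217]; 27.5 [250, 249, 251]; 30.0 [178, 227, 192]; 32.5 [70, 214, 122]; 35.0 [195, 237, 208]; 37.5 [231, 235, 234]; 40.0 [177, 178, 186]; 42.5 [154, 155, 164]; 45.0 [156, 157, 167]; 47.5 [155, 156, 167]; 50.0 [156, 157, 167]; 52.5 [158, 158, 168]; 55.0 [161, 162, 172];
```

```bash
python3 -m jog '[[0,0,0,0.085,0.7],[0,0,0,0.085,0.7],[-4.5,-0.9,0,0,0.7],[-4.5,-0.9,0,0,0.7],[-4.5,-0.9,0,0,0.7],[-4.5,-0.9,0,0,0.7],[-4.5,-0.9,0,0,0.7],[-4.5,-0.9,0,0,0.7],[-4.5,-0.9,0,0,0.7],[-4.5,-0.9,0,0,0.7]]' 20
```

```text
time: 1.2
ee_pos: [0.4483, 0.3968, 0.2412]
eef_rot: [0.196, 0.981, -0.001, -0.002]
ft_force: [0.5, 0.6, 0.6]
width: 0.0266
```

```bash
python3 -m jog '[[-1.8,-4.14,1.2,0.006,0.7],[-1.8,-4.14,1.2,0,0.7],[-1.8,-4.14,1.2,0,0.7],[-1.8,-4.14,1.2,0,0.7],[-1.8,-4.14,1.2,0,0.7],[-1.8,-4.14,1.2,0,0.7],[-1.8,-4.14,1.2,0,0.7],[-1.8,-4.14,1.2,0,0.7],[-1.8,-4.14,1.2,0,0.7],[-1.8,-4.14,1.2,0,0.7]]'
```

```text
time: 2.2
ee_pos: [0.454, -0.0725, 0.1177]
eef_rot: [0.2, 0.98, 0.001, 0.001]
ft_force: [1.2, 1.1, 0.4]
width: 0.0263
```

```bash
cat >> h.py <<'E'
CELL0=np.array([.4592,-.0576])
def st():
    s=r.read_state();q=s["eef_rot"];p=s["ee_pos"]
    print("t",s["time"],"tcp",p.round(4),"yaw",round(np.degrees(2*np.arctan2(q[1],q[0]))-90,2),"rel line",tob(p[:2]).round(1),"F",s["ft_force"].round(1))
E
python3 -c "
from h import *
st();print(tob(CELL0))"
```

```text
t 2.2 tcp [ 0.454  -0.0725  0.1177] yaw 66.87 rel line [-79.3 -32.4] F [1.2 1.1 0.4]
[-80.36108534 -16.68370351]
```

```bash
python3 -m jog '[[0.46,0.8,0,0,0.7],[0.46,0.77,0,0,0.7],[0,0,1.2,0,0.7],[0,0,1.2,0,0.7],[0,0,1.1,0,0.7],[0,0,1.0,0,0.7],[0,0,0.1,0,0.7],[0,0,0.1,0,0.7],[0,0,0.1,0,0.7],[0,0,0,0,0.7]]'; python3 -c "
from h import *
st()"
```

```text
time: 3.2
ee_pos: [0.4508, -0.0575, 0.0644]
eef_rot: [0.202, 0.979, -0.0, -0.0]
ft_force: [-0.4, -0.3, 0.4]
width: 0.0265
t 3.2 tcp [ 0.4508 -0.0575  0.0644] yaw 66.63 rel line [-88.1 -19.9] F [-0.4 -0.3  0.4]
```

```bash
python3 -m jog '[[0,0,0.1,0,0.7],[0,0,0.1,0,0.7],[0,0,0.1,0,0.7],[-0.3,0,0.1,0,0.7],[-0.4,0,0.1,0,0.7],[-0.4,0,0.1,0,0.7],[-0.4,0,0.1,0,0.7],[-0.4,0,0.1,0,0.7],[-0.4,0,0.1,0,0.7],[0,0,0.1,0,0.7]]'; python3 - <<'E'
from h import *
st();c=cam()
cv2.imwrite("pics/s1.png",cv2.resize(c["pixels"][120:250,290:430,::-1],None,fx=4,fy=4,interpolation=cv2.INTER_CUBIC))
m,a,s=soft(c,"green",(335,180,380,228),.026);print("cell green",tob(m),a,s)
E
```

```text
time: 4.2
ee_pos: [0.4831, -0.0703, 0.0643]
eef_rot: [0.204, 0.979, 0.002, 0.011]
ft_force: [-1.0, -0.9, 8.5]
width: 0.0261
t 4.2 tcp [ 0.4831 -0.0703  0.0643] yaw 66.48 rel line [-53.4 -19.1] F [-1.  -0.9  8.5]
cell green [nan nan] nan [nan nan]h.py:31: RuntimeWarning: invalid value encountered in divide
  m=w@p/w.sum(); C=(p-m).T@((p-m)*w[:,None])/w.sum(); e,V=np.linalg.eigh(C); d=V[:,1]*np.sign(V[1,1])
```

View pics/s1.png

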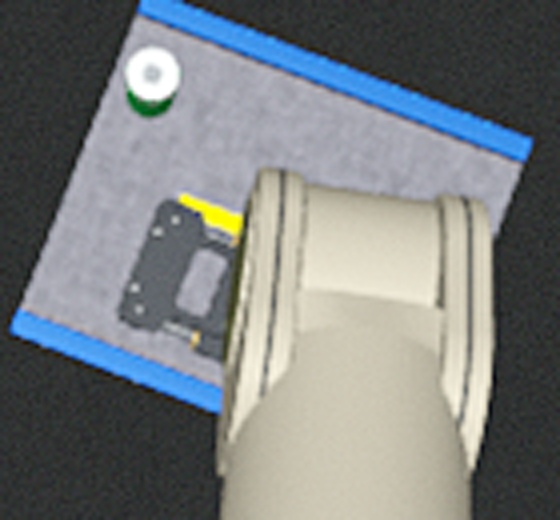

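The top view is blocked by the arm. The press force is about 8.5 N and the tip is still at cell-top height. I'll lift, step back and measure with the scene camera.

```bash
python3 -m jog '[[0,0,0,0,0.7],[0,0,0,0,0.7],[0,0,-0.5,0,0.7],[0,0,-0.5,0,0.7],[0.6,0,0,0,0.7],[0.6,0,0,0,0.7],[0.6,0,0,0,0.7],[0,0,0,0,0.7],[0,0,0,0,0.7],[0,0,0,0,0.7]]'; python3 - <<'E'
from h import *
st();c=cam("scene")
cv2.imwrite("pics/s2.png",cv2.resize(c["pixels"][180:275,210:360,::-1],None,fx=5,fy=5,interpolation=cv2.INTER_CUBIC))
m,a,s=soft(c,"yellow",(255,218,315,240),.0106);print("line",tob(m),a,s)
print("px cell expected",proj(c,[[*(LINE-.063*XB-.018*YB),.026]]))
E
```

```text
time: 5.25
ee_pos: [0.4646, -0.062, 0.0752]
eef_rot: [0.204, 0.979, 0.002, 0.011]
ft_force: [0.3, -0.3, 0.6]
width: 0.0266
t 5.25 tcp [ 0.4646 -0.062   0.0752] yaw 66.5 rel line [-73.6 -18.6] F [ 0.3 -0.3  0.6]
line [3.24116664 1.93825117] 67.03845628763403 [0.01718356 0.12912708]
px cell expected [[283.26315811 208.96678557]]
```

View pics/s2.png

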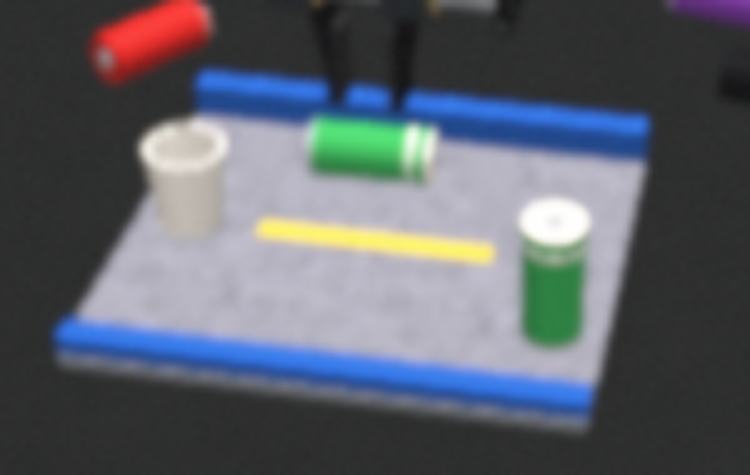

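The scene crop shows the cell rolled off the stop, at crop (373,148) = px (284.6,209.6), where I expected it. I'll calibrate the scene-camera estimate against the first scene picture.

```bash
cat >> h.py <<'E'
def scn(c):
    h=cv2.cvtColor(c["pixels"],cv2.COLOR_RGB2HSV); g=cv2.inRange(h,(50,110,50),(80,255,255))
    px=[p for p in comps(g,(245,195,340,245),30)]
    px=[p for p in px if line(c,p,.026)[2]<.2 and p.mean(0)[0]<308][0]
    x0,y0=px.min(0)-2;x1,y1=px.max(0)+3
    m,a,s=soft(c,"green",(x0,y0,x1,y1),.026); l,al,_=soft(c,"yellow",(255,218,315,243),.0106)
    print("scene: cell rel line",(tob(m)).round(1),"yaw",round(a,2),"size",(s*1e3).round(1),"| line",tob(l).round(1),round(al,2)); return m
E
python3 - <<'E'
from h import *
c=cam("scene");scn(c)
c["pixels"]=cv2.imread("pics/scene0.png")[:,:,::-1].copy();scn(c)
E
```

```text
scene: cell rel line [-60.4 -22. ] yaw 33.58 size [47.2 58. ] | line [3.3 1.8] 67.06
scene: cell rel line [-77.4 -22.8] yaw 36.84 size [45.2 55.8] | line [3.2 2. ] 67.04
```

```bash
python3 -m jog '[[-0.3,0,0.6,0,0.7],[0,0,0.4,0,0.7],[0,0,0.1,0,0.7],[0,0,0.1,0,0.7],[-0.4,0,0.1,0,0.7],[-0.4,0,0.1,0,0.7],[-0.4,0,0.1,0,0.7],[-0.4,0,0.1,0,0.7],[-0.4,0,0.1,0,0.7],[0,0,0.1,0,0.7]]'; python3 - <<'E'
from h import *
st();c=cam("scene");scn(c)
E
```

```text
time: 6.35
ee_pos: [0.4979, -0.0751, 0.0644]
eef_rot: [0.205, 0.979, 0.003, 0.021]
ft_force: [-1.1, -1.2, 12.6]
width: 0.026
t 6.35 tcp [ 0.4979 -0.0751  0.0644] yaw 66.36 rel line [-37.9 -17.7] F [-1.1 -1.2 12.6]
scene: cell rel line [-43.7 -21.9] yaw 30.3 size [46.8 53.7] | line [3.2 1.9] 67.04
```

```bash
python3 -m jog '[[0,0,0,0,0.7],[0,0,0,0,0.7],[0,0,-0.5,0,0.7],[0,0,-0.5,0,0.7],[0.5,0,0,0,0.7],[0.5,0,0,0,0.7],[0.5,0,0,0,0.7],[0,0,0,0,0.7],[0,0,0.5,0,0.7],[0,0,0,0,0.7]]'; python3 - <<'E'
from h import *
st();c=cam("scene");scn(c);c=cam()
print([ (len(p),p.mean(0).round(1)) for p in comps(masks(c)["green"],(300,150,400,230),5)])
cv2.imwrite("pics/s3.png",cv2.resize(cam("scene")["pixels"][195:245,250:340,::-1],None,fx=8,fy=8,interpolation=cv2.INTER_CUBIC))
E
```

```text
time: 7.4
ee_pos: [0.4824, -0.0686, 0.0687]
eef_rot: [0.205, 0.979, 0.003, 0.021]
ft_force: [0.2, -0.2, 0.2]
width: 0.0259
t 7.4 tcp [ 0.4824 -0.0686  0.0687] yaw 66.35 rel line [-54.7 -17.7] F [ 0.2 -0.2  0.2]
scene: cell rel line [-44.7 -22.5] yaw 26.55 size [47.8 56.3] | line [3.2 1.9] 67.04
[]
```

View pics/s3.png

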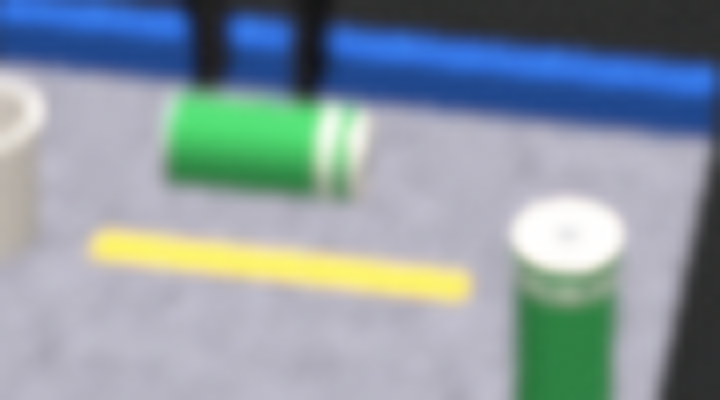

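```bash
cat >> h.py <<'E'
def yawscn(c):
    im=c["pixels"].astype(float); w=im[...,1]-np.maximum(im[...,0],im[...,2])
    h=cv2.cvtColor(c["pixels"],cv2.COLOR_RGB2HSV)
    px=[p for p in comps(cv2.inRange(h,(50,110,50),(80,255,255)),(245,195,308,245),30)][0]
    x0,y0=px.min(0);x1,y1=px.max(0); us=np.arange(x0+2,min(x1-1,x0+16)); 
    col=np.clip(w[y0-3:y1+4,us],0,None); col=np.minimum(col,60); v=np.arange(y0-3,y1+4)
    # centre (soft) of each column -> image line of the axis
    cen=(col*v[:,None]).sum(0)/col.sum(0); k=np.polyfit(us,cen,1)
    P=back(c,np.c_[[us[0],us[-1]],np.polyval(k,[us[0],us[-1]])],.026); d=P[1]-P[0]
    print("scene yaw",np.degrees(np.arctan2(d[1],d[0])).round(2),"res px",np.std(cen-np.polyval(k,us)).round(2),"perp at mid",tob(P.mean(0)).round(1))
E
python3 - <<'E'
from h import *
c=cam("scene");yawscn(c)
c["pixels"]=cv2.imread("pics/scene0.png")[:,:,::-1].copy();yawscn(c)
E
```

```text
scene yaw 67.17 res px 0.1 perp at mid [-45. -23.]
scene yaw 68.32 res px 0.03 perp at mid [-77.9 -22.6]
```

```bash
python3 -m jog '[[0,0,0.3,0,0.7],[0,0,0.1,0,0.7],[0,0,0.1,0,0.7],[-0.4,0,0.1,0,0.7],[-0.4,0,0.1,0,0.7],[-0.4,0,0.1,0,0.7],[-0.4,0,0.1,0,0.7],[-0.4,0,0.1,0,0.7],[0,0,0,0,0.7],[0,0,0,0,0.7]]'; python3 - <<'E'
from h import *
st()
E
python3 -m jog '[[0,0,-0.5,0,0.7],[0,0,-0.5,0,0.7],[0.5,0,0,0,0.7],[0.5,0,0,0,0.7],[0.5,0,0,0,0.7],[0,0,0,0,0.7],[0,0,0.5,0,0.7],[0,0,0,0,0.7],[0,0,0,0,0.7],[0,0,0,0,0.7]]'; python3 - <<'E'
from h import *
st();c=cam("scene");scn(c);yawscn(c)
E
```

```text
time: 8.6
ee_pos: [0.5093, -0.0792, 0.065]
eef_rot: [0.205, 0.978, 0.004, 0.028]
ft_force: [-0.4, -1.1, 0.7]
width: 0.026
t 8.6 tcp [ 0.5093 -0.0792  0.065 ] yaw 66.29 rel line [-25.8 -17. ] F [-0.4 -1.1  0.7]
time: 9.6
ee_pos: [0.4926, -0.072, 0.0687]
eef_rot: [0.205, 0.978, 0.004, 0.027]
ft_force: [0.6, -0.0, -0.6]
width: 0.0265
t 9.6 tcp [ 0.4926 -0.072   0.0687] yaw 66.32 rel line [-43.9 -16.9] F [ 0.6 -0.  -0.6]
scene: cell rel line [-30. -22.] yaw 30.12 size [47.  55.6] | line [3.2 2. ] 67.04
scene yaw 68.0 res px 0.07 perp at mid [-30.7 -23.6]
```

```bash
python3 -m jog '[[-0.25,0,0.3,0,0.7],[0,0,0.1,0,0.7],[0,0,0.1,0,0.7],[-0.4,0,0.1,0,0.7],[-0.4,0,0.1,0,0.7],[-0.4,0,0.1,0,0.7],[-0.4,0,0.1,0,0.7],[-0.4,0,0.1,0,0.7],[0,0,0,0,0.7],[0,0,0,0,0.7]]'; python3 - <<'E'
from h import *
st()
E
python3 -m jog '[[0,0,-0.5,0,0.7],[0,0,-0.5,0,0.7],[0.5,0,0,0,0.7],[0.5,0,0,0,0.7],[0.5,0,0,0,0.7],[0,0,0,0,0.7],[0,0,0.5,0,0.7],[0,0,0,0,0.7],[0,0,0,0,0.7],[0,0,0,0,0.7]]'; python3 - <<'E'
from h import *
st();c=cam("scene");scn(c);yawscn(c)
E
```

```text
time: 10.65
ee_pos: [0.5215, -0.0834, 0.065]
eef_rot: [0.206, 0.978, 0.005, 0.033]
ft_force: [-0.5, 0.4, 0.8]
width: 0.0262
t 10.65 tcp [ 0.5215 -0.0834  0.065 ] yaw 66.26 rel line [-12.9 -16.2] F [-0.5  0.4  0.8]
time: 11.65
ee_pos: [0.5047, -0.0763, 0.0685]
eef_rot: [0.205, 0.978, 0.005, 0.032]
ft_force: [-0.2, 0.0, -0.3]
width: 0.0258
t 11.65 tcp [ 0.5047 -0.0763  0.0685] yaw 66.3 rel line [-31.2 -16.1] F [-0.2  0.  -0.3]
scene: cell rel line [-15.8 -21.6] yaw 33.66 size [46.9 56. ] | line [ 2.3 -0.1] 66.26
scene yaw 67.48 res px 0.05 perp at mid [-16.6 -22.7]
```

```bash
python3 -m jog '[[-0.4,0,0.3,0,0.7],[0,0,0.1,0,0.7],[0,0,0.1,0,0.7],[-0.4,0,0.1,0,0.7],[-0.4,0,0.1,0,0.7],[-0.4,0,0.1,0,0.7],[-0.4,0,0.1,0,0.7],[-0.3,0,0.1,0,0.7],[0,0,0,0,0.7],[0,0,0,0,0.7]]'; python3 - <<'E'
from h import *
st()
E
python3 -m jog '[[0,0,-0.5,0,0.7],[0,0,-0.5,0,0.7],[0.4,0,0,0,0.7],[0.4,0,0,0,0.7],[0.4,0,0,0,0.7],[0,0,0,0,0.7],[0,0,0,0,0.7],[0,0,0,0,0.7],[0,0,0,0,0.7],[0,0,0,0,0.7]]'; python3 - <<'E'
from h import *
st();c=cam("scene");scn(c);yawscn(c)
E
```

```text
time: 12.7
ee_pos: [0.5342, -0.088, 0.0651]
eef_rot: [0.206, 0.978, 0.006, 0.039]
ft_force: [-1.0, 0.2, 0.6]
width: 0.0261
t 12.7 tcp [ 0.5342 -0.088   0.0651] yaw 66.24 rel line [  0.5 -15.4] F [-1.   0.2  0.6]
time: 13.7
ee_pos: [0.5201, -0.0821, 0.0742]
eef_rot: [0.205, 0.978, 0.006, 0.038]
ft_force: [0.6, -1.0, -0.7]
width: 0.0263
t 13.7 tcp [ 0.5201 -0.0821  0.0742] yaw 66.27 rel line [-14.7 -15.5] F [ 0.6 -1.  -0.7]
scene: cell rel line [ -2.2 -21.3] yaw 37.96 size [45.8 54.8] | line [4.  8.1] 67.63
scene yaw 69.3 res px 0.09 perp at mid [ -3.1 -21.9]
```

```bash
python3 -m jog '[[0,0,-3,0,0.7],[0,0,-3,0,0.7],[0,4.5,0,0,0.7],[0,4.5,0,0,0.7],[0,4.5,0,0,0.7],[0,4.5,0,0,0.7],[0,4.5,0,0,0.7],[0,0,0,0,0.7],[0,0,0,0,0.7],[0,0,0,0,0.7]]'; python3 - <<'E'
from h import *
st();c=cam()
m,a,s=soft(c,"yellow",(325,160,390,197),.0106);print("line",a,s,tob(m))
for px in comps(masks(c)["green"],(330,150,390,220)):
    x0,y0=px.min(0)-2;x1,y1=px.max(0)+3
    m,a,s=soft(c,"green",(x0,y0,x1,y1),.026);print("cell",tob(m),a,s,px.mean(0))
cv2.imwrite("pics/s4.png",cv2.resize(c["pixels"][110:245,280:440,::-1],None,fx=4.5,fy=4.4,interpolation=cv2.INTER_CUBIC))
E
```

```text
time: 14.75
ee_pos: [0.6097, 0.1307, 0.1424]
eef_rot: [0.208, 0.977, 0.007, 0.038]
ft_force: [0.2, -0.8, -0.4]
width: 0.0261
t 14.75 tcp [0.6097 0.1307 0.1424] yaw 66.0 rel line [-15.2 215.4] F [ 0.2 -0.8 -0.4]
line 66.92652796320513 [0.01192562 0.14900899] [-0.1038927  21.46259616]
cell [ -3.18801789 -18.93264852] 66.09252332479963 [0.03101499 0.05772988] [365.0212766  182.64255319]
```

View pics/s4.png

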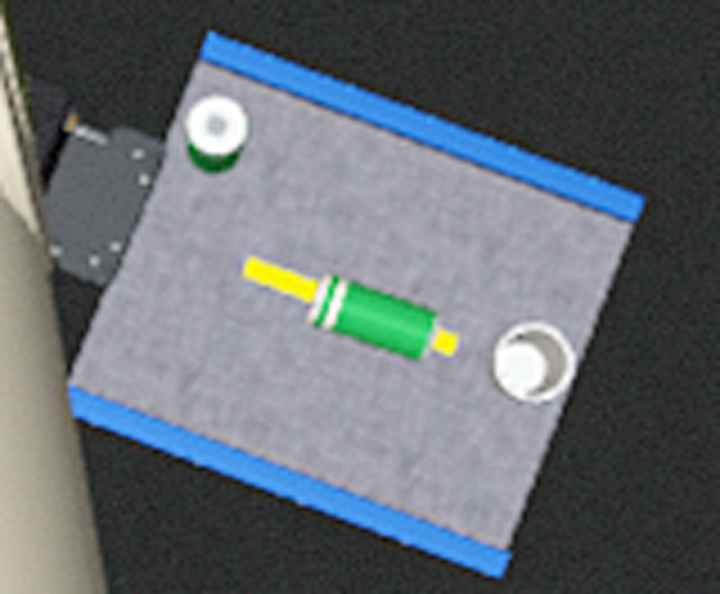

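Top view: the cell lies on the tape near crop (375,317), 3.2 mm short, with yaw 66.1° against the tape's 66.9°. The spare and cup are undisturbed. Next is a small trim stroke.

```bash
python3 -m jog '[[0,-4.5,0,0,0.7],[0,-4.5,0,0,0.7],[0,-4.5,0,0,0.7],[0,-4.5,0,0,0.7],[0,-4.5,0,0,0.7],[0,0,0,0,0.7],[0,0,2.2,0,0.7],[0,0,2.2,0,0.7],[0,0,2.2,0,0.7],[0,0,0,0,0.7]]'; python3 - <<'E'
from h import *
st()
E
```

```text
time: 15.8
ee_pos: [0.5151, -0.0942, 0.0701]
eef_rot: [0.218, 0.975, 0.008, 0.041]
ft_force: [-0.3, -0.5, 0.8]
width: 0.0261
t 15.8 tcp [ 0.5151 -0.0942  0.0701] yaw 64.77 rel line [-14.6 -28.5] F [-0.3 -0.5  0.8]
```

```bash
python3 -m jog '[[-0.3,0.6,0,-0.015,0.7],[-0.3,0.6,0,-0.015,0.7],[0,0,0,0,0.7],[0,0,0.4,0,0.7],[0,0,0.1,0,0.7],[0,0,0.05,0,0.7],[0,0,0,0,0.7],[0,0,0,0,0.7],[0,0,0,0,0.7],[0,0,0,0,0.7]]'; python3 - <<'E'
from h import *
st();c=cam("scene");scn(c);yawscn(c)
E
```

```text
time: 16.8
ee_pos: [0.5285, -0.0857, 0.0693]
eef_rot: [0.203, 0.978, 0.009, 0.043]
ft_force: [-0.0, 0.9, 0.5]
width: 0.0259
t 16.8 tcp [ 0.5285 -0.0857  0.0693] yaw 66.56 rel line [ -5.6 -15.5] F [-0.   0.9  0.5]
scene: cell rel line [ -2.9 -21.5] yaw 33.87 size [46.7 55.6] | line [4.  8.1] 67.68
scene yaw 68.87 res px 0.1 perp at mid [ -3.1 -21.9]
```

```bash
python3 -m jog '[[0,0,0.3,0,0.7],[0,0,0.15,0,0.7],[0,0,0.1,0,0.7],[0,0,0.1,0,0.7],[-0.15,0,0.1,0,0.7],[-0.2,0,0.1,0,0.7],[-0.15,0,0.1,0,0.7],[0,0,0.05,0,0.7],[0,0,0,0,0.7],[0,0,0,0,0.7]]'; python3 - <<'E'
from h import *
st();c=cam("scene");scn(c);yawscn(c)
E
```

```text
time: 17.85
ee_pos: [0.541, -0.0905, 0.0654]
eef_rot: [0.204, 0.978, 0.009, 0.05]
ft_force: [0.2, 0.4, 1.0]
width: 0.0259
t 17.85 tcp [ 0.541  -0.0905  0.0654] yaw 66.47 rel line [  7.8 -15. ] F [0.2 0.4 1. ]
scene: cell rel line [  5.2 -20.7] yaw 38.34 size [45.6 54.5] | line [ 3.2 24.4] 67.12
scene yaw 74.75 res px 0.27 perp at mid [  5.2 -22.5]
```

```bash
python3 -m jog '[[0,0,-1,0,0.7],[0,0,-3,0,0.7],[0,0,-3,0,0.7],[0,4.5,0,0,0.7],[0,4.5,0,0,0.7],[0,4.5,0,0,0.7],[0,4.5,0,0,0.7],[0,4.5,0,0,0.7],[0,0,0,0,0.7],[0,0,0,0,0.7]]'; python3 - <<'E'
from h import *
st();c=cam()
m,a,s=soft(c,"yellow",(325,160,390,197),.0106);print("line",a,s,tob(m))
for px in comps(masks(c)["green"],(330,150,390,220)):
    x0,y0=px.min(0)-2;x1,y1=px.max(0)+3
    m,a,s=soft(c,"green",(x0,y0,x1,y1),.026);print("cell",tob(m),a,s,px.mean(0))
cv2.imwrite("pics/s5.png",cv2.resize(c["pixels"][155:205,320:400,::-1],None,fx=9,fy=9,interpolation=cv2.INTER_CUBIC))
c=cam("scene");yawscn(c)
E
```

```text
time: 18.9
ee_pos: [0.6247, 0.1227, 0.1513]
eef_rot: [0.206, 0.977, 0.009, 0.05]
ft_force: [0.7, -2.0, -0.4]
width: 0.0265
t 18.9 tcp [0.6247 0.1227 0.1513] yaw 66.18 rel line [  1.6 213.9] F [ 0.7 -2.  -0.4]
line 66.91484474943424 [0.01182215 0.14970606] [-0.14012899 21.22101576]
cell [  2.92505097 -18.97662164] 66.34864016115397 [0.03119736 0.05748022] [365.77021277 180.4212766 ]
scene yaw 68.72 res px 0.03 perp at mid [  3.2 -23. ]
```

View pics/s5.png

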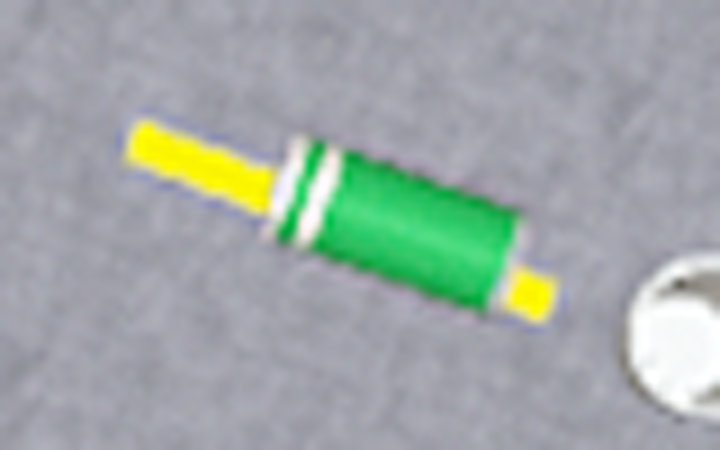

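The two views disagree on yaw (66.3° top, 68.7° scene). The top fit's box cuts the green strip beyond the ring, so I'll refit it properly.

```bash
cat >> h.py <<'E'
def topcell(c,box=(335,160,392,205)):
    m,a,s=soft(c,"green",box,.026); 
    # edge-based: main green body only, trimmed along its axis to a symmetric slab, iterated
    im=c["pixels"].astype(float);big=cv2.resize(im,None,fx=8,fy=8,interpolation=cv2.INTER_CUBIC)
    w=big[...,1]-np.maximum(big[...,0],big[...,2]); v,u=np.nonzero(w>45)
    uv=np.c_[(u+.5)/8-.5,(v+.5)/8-.5]; k=(uv[:,0]>box[0])&(uv[:,0]<box[2])&(uv[:,1]>box[1])&(uv[:,1]<box[3])
    p=back(c,uv[k],.026); ctr=m; ang=67.
    for _ in range(20):
        d=np.array([np.cos(np.radians(ang)),np.sin(np.radians(ang))]);n=np.array([d[1],-d[0]])
        t=(p-m)@d;e=(p-m)@n; bins=np.arange(-.022,.021,.002);T=[];E=[]
        for b in bins:
            q=e[(t>b)&(t<b+.002)]
            T.append(b+.001);E.append((q.max()+q.min())/2)
        f=np.polyfit(T,E,1); ang-=np.degrees(np.arctan(f[0]))
    print("top cell soft",tob(m).round(1),round(a,2),"| edges: perp",round(tob(m+n*f[1])[0],2),"yaw",round(ang,2))
E
python3 - <<'E'
from h import *
c=cam();topcell(c)
c["pixels"]=cv2.cvtColor(cv2.imread("pics/top0.png"),cv2.COLOR_BGR2RGB);topcell(c,(335,197,375,225))
E
```

```text
top cell soft [  2.6 -18.1] 69.15 | edges: perp 2.6 yaw 68.6
top cell soft [-80.3 -20.2] 68.63 | edges: perp -80.32 yaw 68.67
```

```bash
python3 -m jog '[[0,-4.3,0,0,0.7],[0,-4.3,0,0,0.7],[0,-4.3,0,0,0.7],[0,-4.3,0,0,0.7],[0,-4.3,0,0,0.7],[0,0,0,-0.02,0.7],[0,0,2.6,0,0.7],[0,0,2.6,0,0.7],[0,0,2.0,0,0.7],[0,0,0,0,0.7]]'; python3 - <<'E'
from h import *
st()
E
```

```text
time: 20.05
ee_pos: [0.5367, -0.0934, 0.0715]
eef_rot: [0.206, 0.977, 0.011, 0.052]
ft_force: [-0.8, -0.4, 0.2]
width: 0.0263
t 20.05 tcp [ 0.5367 -0.0934  0.0715] yaw 66.15 rel line [  5.  -19.4] F [-0.8 -0.4  0.2]
```

```bash
python3 -m jog '[[0.2,0.4,0,0,0.7],[0,0,0,0,0.7],[0,0,0.4,0,0.7],[0,0,0.1,0,0.7],[0,0,0.1,0,0.7],[0,0,0.05,0,0.7],[0,0,0,0,0.7],[0,0,0,0,0.7],[0,0,0,0,0.7],[0,0,0,0,0.7]]'; python3 - <<'E'
from h import *
st()
E
```

```text
time: 21.05
ee_pos: [0.5387, -0.0892, 0.0688]
eef_rot: [0.207, 0.977, 0.012, 0.055]
ft_force: [-0.7, 0.2, 0.1]
width: 0.0264
t 21.05 tcp [ 0.5387 -0.0892  0.0688] yaw 66.08 rel line [  5.2 -14.7] F [-0.7  0.2  0.1]
```

```bash
python3 -m jog '[[0,0,0.35,0,0.7],[0,0,0.1,0,0.7],[0,0,0.1,0,0.7],[0.2,0,0.08,0.02,0.7],[0.2,0,0.08,0.02,0.7],[0.2,0,0.08,0.02,0.7],[0,0,0,0,0.7],[0,0,0,0,0.7],[0,0,0,0,0.7],[0,0,0,0,0.7]]'; python3 - <<'E'
from h import *
st()
E
python3 -m jog '[[0,0,-0.5,0,0.7],[0,0,-0.5,0,0.7],[0.5,0,-0.5,0,0.7],[0.5,0,0,0,0.7],[0.5,0,0,0,0.7],[0.5,0,0,0,0.7],[0,0,0,0,0.7],[0,0,0,0,0.7],[0,0,0,0,0.7],[0,0,0,0,0.7]]'; python3 - <<'E'
from h import *
st();c=cam("scene");scn(c);yawscn(c)
E
```

```text
time: 22.05
ee_pos: [0.5408, -0.0903, 0.0655]
eef_rot: [0.238, 0.969, 0.014, 0.062]
ft_force: [0.7, 0.4, 3.5]
width: 0.0261
t 22.05 tcp [ 0.5408 -0.0903  0.0655] yaw 62.4 rel line [  7.5 -14.9] F [0.7 0.4 3.5]
time: 23.05
ee_pos: [0.5185, -0.0795, 0.0785]
eef_rot: [0.238, 0.969, 0.014, 0.061]
ft_force: [0.1, 0.1, 0.6]
width: 0.0264
t 23.05 tcp [ 0.5185 -0.0795  0.0785] yaw 62.44 rel line [-17.3 -13.7] F [0.1 0.1 0.6]
scene: cell rel line [  4.2 -20.8] yaw 38.8 size [45.7 56.3] | line [ 3.2 24.1] 67.13
scene yaw 68.58 res px 0.04 perp at mid [  3.3 -23. ]
```

```bash
python3 -m jog '[[-0.45,0,0,-0.04,0.7],[-0.45,0,0,-0.04,0.7],[-0.45,0,0.3,0,0.7],[-0.45,0,0.3,0,0.7],[0,0,0.2,0,0.7],[0,0,0,0,0.7],[0,0,0,0,0.7],[0,0,0,0,0.7],[0,0,0,0,0.7],[0,0,0,0,0.7]]'; python3 - <<'E'
from h import *
st()
E
```

```text
time: 24.1
ee_pos: [0.5363, -0.0876, 0.0713]
eef_rot: [0.199, 0.978, 0.011, 0.061]
ft_force: [0.4, 0.9, 0.2]
width: 0.0257
t 24.1 tcp [ 0.5363 -0.0876  0.0713] yaw 66.95 rel line [  2.4 -14.2] F [0.4 0.9 0.2]
```

```bash
python3 -m jog '[[0,0,0.5,0,0.7],[0,0,0.15,0,0.7],[0,0,0.1,0,0.7],[0.3,0,0.1,0.01,0.7],[0.4,0,0.1,0.01,0.7],[0.4,0,0.1,0.01,0.7],[0.3,0,0.05,0.01,0.7],[0,0,0,0,0.7],[0,0,0,0,0.7],[0,0,0,0,0.7]]'; python3 - <<'E'
from h import *
st()
E
python3 -m jog '[[0,0,-0.5,0,0.7],[0,0,-0.5,0,0.7],[0.5,0,-0.5,0,0.7],[0.5,0,0,0,0.7],[0.5,0,0,0,0.7],[0.5,0,0,0,0.7],[0,0,0,0,0.7],[0,0,0,0,0.7],[0,0,0,0,0.7],[0,0,0,0,0.7]]'; python3 - <<'E'
from h import *
st();c=cam("scene");scn(c);yawscn(c)
E
```

```text
time: 25.1
ee_pos: [0.5325, -0.0858, 0.065]
eef_rot: [0.221, 0.973, 0.013, 0.069]
ft_force: [-1.0, -0.3, 1.8]
width: 0.0263
t 25.1 tcp [ 0.5325 -0.0858  0.065 ] yaw 64.41 rel line [ -1.8 -14.1] F [-1.  -0.3  1.8]
time: 26.1
ee_pos: [0.51, -0.0758, 0.0777]
eef_rot: [0.22, 0.973, 0.013, 0.068]
ft_force: [-0.5, -0.6, -0.2]
width: 0.0258
t 26.1 tcp [ 0.51   -0.0758  0.0777] yaw 64.47 rel line [-26.5 -13.6] F [-0.5 -0.6 -0.2]
scene: cell rel line [  1.5 -20.8] yaw 33.74 size [45.9 55.8] | line [ 3.3 21.7] 67.18
scene yaw 67.78 res px 0.04 perp at mid [  0.7 -20.9]
```

```bash
python3 -m jog '[[0,0,-3,0,0.7],[0,0,-3,0,0.7],[0,4.5,0,0,0.7],[0,4.5,0,0,0.7],[0,4.5,0,0,0.7],[0,4.5,0,0,0.7],[0,4.5,0,0,0.7],[0,0,0,0,0.7],[0,0,0,0,0.7],[0,0,0,0,0.7]]' >/dev/null; python3 - <<'E'
from h import *
st();c=cam();topcell(c)
m,a,s=soft(c,"yellow",(325,160,390,197),.0106);print("line",a,s,tob(m))
a=cv2.resize(c["pixels"][155:205,325:400,::-1],None,fx=9,fy=6,interpolation=cv2.INTER_CUBIC)
s=cam("scene");b=cv2.resize(s["pixels"][205:245,255:330,::-1],None,fx=9,fy=7,interpolation=cv2.INTER_CUBIC)
cv2.imwrite("pics/s6.png",np.vstack([a,b]));scn(s);yawscn(s)
E
```

```text
t 27.15 tcp [0.6024 0.134  0.1518] yaw 64.18 rel line [-23.3 215.6] F [ 0.1 -0.3 -0.9]
top cell soft [ -0.6 -18. ] 69.11 | edges: perp -0.53 yaw 68.37
line 66.90469934396495 [0.01186412 0.14991578] [-0.11676667 21.21853231]
scene: cell rel line [  1.6 -20.8] yaw 33.35 size [45.7 55.8] | line [ 3.3 21.7] 67.18
scene yaw 67.75 res px 0.04 perp at mid [  0.8 -20.9]
```

View pics/s6.png

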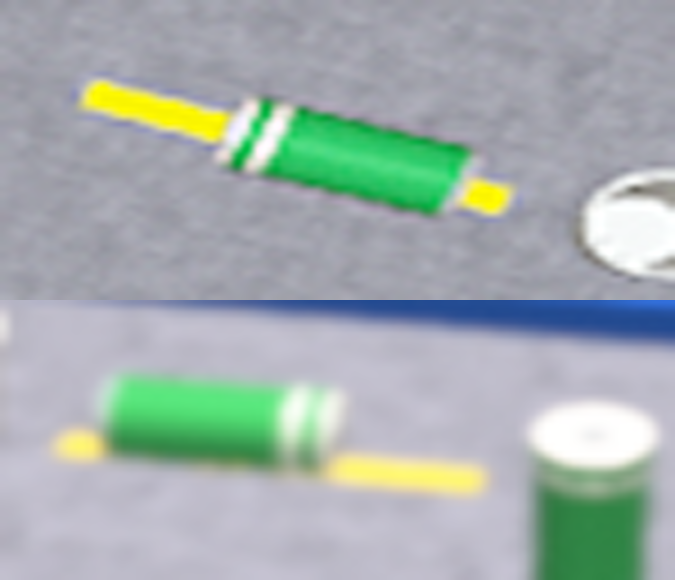

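```bash
python3 - <<'E'
from h import *
print(r.close_job())
E
```

```text
the job is handed in; nothing more can be done
None
```

The green cell now lies at rest along the yellow tape. I handed the job in at about 27 s, with the gripper clear of everything. I rolled the cell about 80 mm from the stop with light fingertip strokes on its top (wrist readings up to 13 N). The last forward stroke went about 3 mm too far, so I rolled it back.

**Last checks:**
- **Position:** the top camera puts the cell's axis about 0.5 mm short of the tape's centre line, the scene camera about 1.7 mm short. The tape is 12 mm wide.
- **Angle:** the top camera gives about 1.5° off parallel, the scene camera about 0.6°. The two views disagree by about 1° and 1 mm, so the cell may still be up to about 1.5° off.
- **At rest:** scene-camera readings one second apart were the same.
- **Other objects:** the cup and standing cell looked undisturbed in the pictures. I never went near the bottle or packs, and did not re-measure them at the end.

**Went wrong:**
- An earlier top-camera angle reading (about 66°) was wrong because its image box cut off part of the cell; I found and fixed that.
- The first angle correction had no effect. The tool had tilted about 7° from repeated pressing, so probably only one finger touched.

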